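# Roll the load resistor into the test cradle and switch the supply on

## Robot

A 6-joint arm with a two-finger parallel gripper is mounted at the origin on the work surface. World frame = base frame: x ahead of the robot, y to its left, z up, the work surface at z = 0. Lengths are in m, angles in rad, forces in N, time in s.
With the tool pointing down it reaches from about 0.275 to 0.975 m from the base axis. Payload 8.4 kg.
Tool frame: the origin (TCP) lies midway between the tips of the shut fingers; the grasp point (between the pads) lies 19 mm behind it; z points along the fingers, y is the line along which they close (so a half turn about z gives the same grasp; the last joint's range is limited). The gripper opens to 92 mm and grips with 3 to 60 N. Pads are 20 mm wide; open, the fingers measure 128 mm over their backs; the gripper's body (75 mm by 189 mm) begins 69 mm behind the grasp point.
Start: joints at [-1.145, 0.353, 1.633, -0, 1.155, -0.002], TCP at [0.259, -0.569, 0.215] pointing down, gripper open.
Joint ranges: [-2.63, 2.63], [-0.92, 2.1], [0.06, 2.66], [-1.3, 4.44], [0, 2.69], [-3.02, 3.02]. Speed limits (rad/s): [2.22, 2.22, 2.79, 3.14, 3.14, 3.14].

## Interface

Orientations are given as a unit quaternion [w, x, y, z].
In Python, from cell import manip gives the robot as it stands.
- The arm moves only by the tool arm_command, never from a script. Its argument "series" is a list that holds one entry, the list of rows, each a list of 7 numbers: the shift along the tool's x, y, z in units of 20 mm (1.0 is 20 mm), then the turn, a rotation vector about the tool's x, y, z in units of 90 degrees (1.0 is 90 degrees), then the opening, from -1 (shut) to 1 (fully open). In form: [[[x, y, z, wx, wy, wz, grip], ...]]. A call has 1 to 10 rows; each row shifts and turns the commanded pose from where the row before left it, along the tool's axes as they then stand; what a row does not reach is not made up. A row lasts 1/12 s, in which the tool goes at most 41.7 mm and 7.16 degrees, less where a joint would pass 70% of its speed; a pose out of reach is approached as far as the arm can. A call with a number of a shift or a turn outside -1 to 1 is refused whole. A call with a gripper value outside its range is refused whole. The fingers move at their own pace and stop on an object; "squeeze" is the grip in N (left out, the last holds). Time passes only in rows, so rows that do not move let the fingers close. It gives the time, the measured TCP pose, the force, the opening and the grip force at its end, in the units of the state.
- manip.read_state(): the state, without advancing time (a new reading comes with each control period).
- manip.read_camera(name): name is "scene" or "top" or "wrist"; returns a dict with "color" (480x640x3 uint8, red, green, blue), "fx", "fy", "cx", "cy" (pixels), "cam_to_world" (4x4, takes a point from camera to world coordinates). Camera axes: x right, y down, z forward; pixel columns grow to the right and rows downward; lengths in m; the calibration is good to about 2 mm. A picture is of the moment at which its call begins. There is no depth.
- manip.finish_job(): hands the job in; it is judged then, once.
The state is a dict: "time_s": time; "joint_pos": joint angles; "dq": joint speeds; "tau": joint torques, N m; "ee_pos": TCP position; "eef_rot": TCP orientation; "ft_force": force on the tool from outside, world axes, zero at the start; "ft_torque": the same for the moment, N m; "finger_gap": finger opening in m; "gripper_force": force on a finger pad.
Only numpy, scipy, OpenCV 4.12 (cv2) and the standard library are available. Lean on these libraries where they do the work, as an engineer would, in place of code of your own. Each camera call takes 0.05 s, during which the arm holds its last target. There are 200 camera calls.

## Task

Load-test the power supply: with your fingertips push the ceramic load resistor slowly up the cradle's ramp, over the crest and into the seat against the brass stop, never letting it get away and run back down; do not grip it or lift it. Only when it lies in the seat, push the supply's chrome toggle all the way up to switch on. Leave the canister, handheld radio, paddle key and magnifier where they are.

Things in the scene. Friction and masses are not known exactly. Their poses are not given: they have to be found in the camera images.
- cradle: Aluminium test cradle, 246 x 126 mm, fixed. Origin: centre of its underside, x up the ramp, y left, z up. In its frame (mm): front lip x -121 to -115, top z 17; flat ramp rises at 8 degrees from x -115, z 10 to the crest. Side cheeks, inner faces y -54 and 54, stand 8 above the ramp (top z 42 beside the seat). Terminal posts at x 108, top z 36.
- cradle_crest (a point): Middle of the crest line, the ramp's top edge, at x 45, z 32.5 mm in the cradle's frame. Past it the floor steps down 4 mm into the seat, whose floor slopes 4 degrees down to the stop.
- cradle_seat (a point): Where the resistor's centre lies when seated: x 62, z 46 mm in the cradle's frame. It then stays there by itself, against the upright brass stop plate (104 mm wide, face at x 81, top at z 62).
- resistor: Loose cream ceramic tube resistor with steel end caps, 0.11-0.2 kg: cylinder 100 mm long, 38 mm diameter over the caps (14 mm long each), 35 mm between. Origin at its centre, own y along its axis (x, z turn as it rolls). Starts across the ramp's foot against the lip, along the cradle's y, centre at x -102, z 31 mm in the cradle's frame. Rolls freely; runs back down the ramp when let go.
- supply: Grey power supply, fixed, 200 mm deep (x), 160 wide (y). Origin: centre of its underside; front faces its -x. Front edge 50 mm high at x -100; a flat panel slopes up from there to z 115 at x 0; flat top from x 0 to 100. Toggle pivot in mid panel: x -50, y 0, z 82.5. Other panel controls are 10 mm high or less, at least 18 mm to the side.
- toggle (a joint): The supply's chrome toggle, rad: 0 = down (off, leaning down the panel towards the front), 0.8 = fully up (on, leaning up the panel). At value q it leans 0.976 - q rad from vertical towards the supply's -x. Stays where it is left; about 1 to 2 N at the tip moves it.
- toggle_tip (a point): Tip of the toggle bat, 40 mm from its pivot; the bat is 8 mm thick with an 11 mm ball end. In the supply's frame about x -83, z 105 mm when off and x -57, z 122 mm when on.
- canister: Clear screw-top plastic canister with a white lid, 58 mm diameter, 78 mm tall, upright, loose. Origin at the centre of its underside. Leave alone.
- handheld: Black handheld transceiver lying on its back, 105 x 56 x 32 mm plus a 70 mm antenna along its +x, loose. Origin under the case's centre. Leave alone.
- paddle: Brass paddle key on a dark steel base 85 x 62 mm, 36 mm tall with its finger pieces reaching 63 mm to its -x, loose. Origin under the base's centre. Leave alone.
- magnifier: Magnifier lying flat, 83 mm lens ring centred 45 mm to its +x, 12 mm thick, tortoiseshell handle reaching 100 mm to its -x, loose. Origin between ring and handle. Leave alone.
There are look-alikes about, which are no part of the job. What is meant by the resistor is not green, and is the smaller of those in its own colour.

How it is judged:
On the way, in this order (a step that is already met when the one before it is completed fails the run):
1. the resistor lies in the seat against the stop, the toggle still off (x of resistor in the frame of cradle above 0.0585 m and linear speed of resistor below 0.03 m/s and z of resistor in the frame of cradle below 0.05 m and value of joint toggle below 0.3 rad), for 0.2 s.
2. the toggle is up (value of joint toggle above 0.65 rad), for 0.2 s.
At the end, for the whole second after the job is handed in: The resistor rests in the seat within about 3.5 mm of the stop, lying level across the cradle and at rest, and the toggle is up (above 0.65 of 0.8 rad) (x of resistor in the frame of cradle between 0.0585 and 0.0655 m and z of resistor in the frame of cradle between 0.042 and 0.05 m and angle between the y axis of resistor and the y axis of cradle, either way round below 0.08 rad and linear speed of resistor below 0.02 m/s and value of joint toggle above 0.65 rad); the robot touches nothing.
It fails at once if the resistor runs on the ramp faster than 0.25 m/s (let go and run back, or flung) (x of resistor in the frame of cradle below 0.042 m and linear speed of resistor above 0.25 m/s).
It fails at once if the resistor is gripped on the ramp (more than 15 N from the fingers) (x of resistor in the frame of cradle between -0.085 and 0.042 m and contact force between the fingers and resistor above 15 N).
It fails at once if the resistor is lifted off the ramp or seat (about 10 mm or more) (z of resistor in the frame of cradle above 0.062 m or (x of resistor in the frame of cradle below 0 m and z of resistor in the frame of cradle above 0.056 m) or (x of resistor in the frame of cradle below -0.05 m and z of resistor in the frame of cradle above 0.049 m)).
It fails at once if the toggle is switched while the resistor is not in the seat (x of resistor in the frame of cradle below 0.055 m and value of joint toggle above 0.4 rad).
It fails at once if a bystander is moved more than 20 mm (distance of any of canister, handheld, paddle, magnifier from where it was at the start of the episode above 0.02 m).
It also fails if it takes over 48 s, if anything falls off the work surface, if the arm or the gripper's body presses on something with over 40 N, if the wrist force passes 120 N, or if a joint passes its speed limit or range.

## Working session

There is one attempt and no reset: what is moved stays moved. The work goes in short steps, Python scripts to look and compute and a tool call to move; the robot and the scene stay as the last step left them, time stands still between calls to the robot, and variables do not carry over. Pictures are saved under pics/ and viewed, at most 10 in all, crops included, and the job is handed in when it is done.

Besides the shell and the picture viewer there is one more tool, called after ">>>" as a command line: name --argument value ..., lists and objects as JSON in quotes. arm_command: Moves the arm, as the interface text tells. Shifts and turns lie within -1 to 1; 1 stands for 20 mm of shift or 90 degrees of turn. Its arguments: {"type":"object","properties":{"series":{"type":"array","items":{"type":"array","items":{"type":"array","items":{"type":"number","minimum":-1,"maximum":1}}}},"squeeze":{"type":"number"}},"required":["series"]}

```bash
mkdir -p pics; python3 - <<'E'
from cell import manip
import cv2
for n in("top","scene"):
    c=manip.read_camera(n);cv2.imwrite(f"pics/{n}0.png",c["color"][:,:,::-1])
    print(n,c["fx"],c["fy"],c["cx"],c["cy"],c["cam_to_world"])
s=manip.read_state();print(s)
E
```

```text
top 617.3154605110577 617.3154605110577 313.52301264185314 248.43644502935553 [[ 0.01909399 -0.99532621  0.09466337  0.37904197]
 [-0.99960433 -0.01704821  0.02237298 -0.02907622]
 [-0.02065458 -0.0950531  -0.9952579   1.72610116]
 [ 0.          0.          0.          1.        ]]
scene 561.2852984391658 561.2852984391658 318.7197609833583 250.7984465631142 [[-0.68110662  0.57155721 -0.45762007  1.15743713]
 [ 0.73209194  0.52169411 -0.43803726  0.57697761]
 [-0.01162566 -0.63337005 -0.77376174  1.12185884]
 [ 0.          0.          0.          1.        ]]
{'time_s': 0.1, 'joint_pos': array([-1.14542551e+00,  3.53556046e-01,  1.63406510e+00,  8.12153866e-06,
        1.15518744e+00, -2.39052660e-03]), 'dq': array([-1.80996546e-05,  7.32234247e-05, -1.07561217e-03, -1.68322769e-04,
       -1.80579593e-03,  1.31920027e-03]), 'tau': array([ 9.18224396e-04, -5.94905376e+01, -3.34931231e+01,  6.99448097e-02,
        1.83721835e-02, -2.60024979e-05]), 'ee_pos': array([ 0.25909592, -0.56827637,  0.21395074]), 'eef_rot': array([-5.95201966e-04,  9.77214756e-01,  2.12252095e-01, -1.23991609e-04]), 'ft_force': array([-0.09818591,  1.13129091,  0.41121563]), 'ft_torque': array([-0.01355493,  0.02759589,  0.02425895]), 'gripper_force': 0.0, 'finger_gap': 0.09176068368773799}
```

View pics/top0.png

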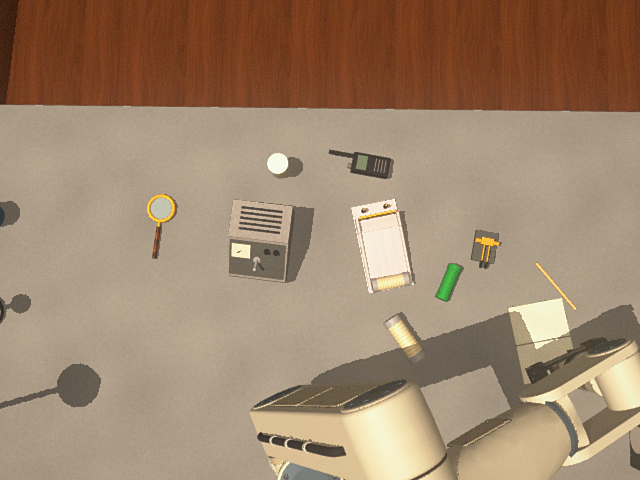

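View pics/scene0.png

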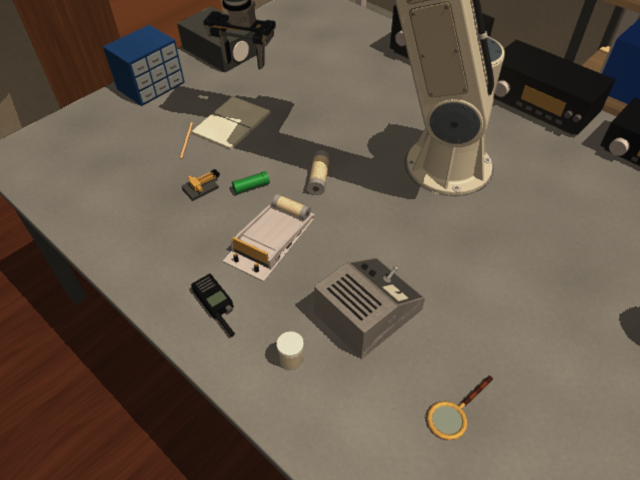

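Candidates in the top view are cream on the ramp (390,283), a longer cream one on the table (404,337), and a green one (448,282). The one on the ramp's foot is the smaller cream one and lies against the lip, so it fits. I'll confirm this in an enlarged crop.

```bash
python3 - <<'E'
import cv2
i=cv2.imread("pics/top0.png")[190:350,220:430]
cv2.imwrite("pics/crop1.png",cv2.resize(i,None,fx=3.75,fy=3.75,interpolation=cv2.INTER_CUBIC))
E
```

```text
(no output)
```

View pics/crop1.png

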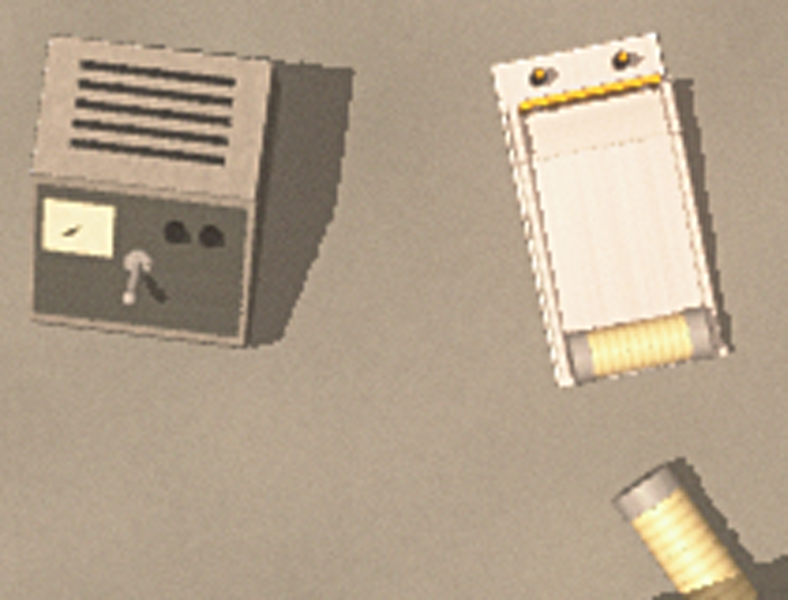

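The crop shows the short cream resistor with steel caps at crop (643,345), lying against the lip, which confirms it. The crest line runs (530,157)-(683,133), the stop's top edge (520,105)-(660,80), and the toggle tip is at (129,298), pivot (138,262), off. Next I'll fit both poses.

```bash
cat > geo.py <<'E'
import numpy as np
from scipy.optimize import least_squares
from cell import manip
def proj(c,P):
    T=np.linalg.inv(c["cam_to_world"]);q=P@T[:3,:3].T+T[:3,3]
    return np.c_[c["fx"]*q[:,0]/q[:,2]+c["cx"],c["fy"]*q[:,1]/q[:,2]+c["cy"]]
def tow(p,L):
    c,s=np.cos(p[2]),np.sin(p[2]);L=np.atleast_2d(L)/1000.
    return np.c_[p[0]+c*L[:,0]-s*L[:,1],p[1]+s*L[:,0]+c*L[:,1],L[:,2]]
def fit(c,L,uv,p0):
    r=least_squares(lambda p:(proj(c,tow(p,L))-uv).ravel(),p0,loss="soft_l1",f_scale=1.0)
    return r.x,(proj(c,tow(r.x,L))-uv).round(1)
E
python3 - <<'E'
from geo import *
c=manip.read_camera("top")
cr=lambda a:np.array(a,float)/3.75+[220,190]
L=[(-102,0,31),(45,54,32.5),(45,-54,32.5),(83,52,62),(83,-52,62),(108,0,36),(-121,63,17),(-121,-63,17)]
p,r=fit(c,L,cr([(643,345),(530,157),(683,133),(520,104),(660,79),(581,67),(563,386),(730,350)]),[.5,-.1,0.1]);print("cradle",p,r.tolist())
print(tow(p,[(-102,0,31),(45,0,32.5),(62,0,46)]))
L=[(100,80,115),(100,-80,115),(0,80,115),(0,-80,115),(-100,80,50),(-100,-80,50),(-83,0,105),(-50,0,82.5)]
p,r=fit(c,L,cr([(50,38),(272,60),(33,175),(252,205),(33,320),(245,345),(129,298),(138,260)]),[.5,.1,-.1]);print("supply",p,r.tolist())
print(tow(p,[(-83,0,105),(-57,0,122)]))
E
```

```text
cradle [ 0.55248849 -0.18343965  0.22324924] [[-0.0, -0.5], [-0.5, 1.4], [-2.9, -0.2], [0.6, 0.5], [0.7, -0.6], [0.3, -0.9], [-0.1, 0.2], [0.1, 0.5]]
[[ 0.4530198  -0.20602239  0.031     ]
 [ 0.59637173 -0.17347668  0.0325    ]
 [ 0.61294985 -0.16971289  0.046     ]]
supply [ 0.55222594  0.15318524 -0.09757409] [[-0.4, -0.9], [0.3, -0.0], [-0.7, -0.2], [1.1, -1.3], [-1.7, 0.1], [0.0, 0.2], [0.3, 2.0], [0.4, 0.4]]
[[0.46962073 0.16127105 0.105     ]
 [0.49549706 0.15873815 0.122     ]]
```

```bash
cat >> geo.py <<'E'
from scipy.spatial.transform import Rotation as R
def plan(pt,yaw):
    s=manip.read_state();q=s["eef_rot"];r=R.from_quat([*q[1:],q[0]])
    t=R.from_euler("z",yaw)*R.from_euler("x",np.pi)
    w=(r.inv()*t).as_rotvec()/(np.pi/2);d=np.array(pt)-s["ee_pos"]
    print("t",s["time_s"],"total units: in tool now",(r.inv().apply(d)/.02).round(2),"after turn",(t.inv().apply(d)/.02).round(2),"turn",w.round(3),"gap",s["finger_gap"])
def ray(c,uv,z):
    d=c["cam_to_world"][:3,:3]@[(uv[0]-c["cx"])/c["fx"],(uv[1]-c["cy"])/c["fy"],1];o=c["cam_to_world"][:3,3]
    return o+d*(z-o[2])/d[2]
CR=[.5525,-.1834,.215];SU=[.5522,.1532,-.0976]
E
python3 - <<'E'
from geo import *
c=manip.read_camera("top")
for uv in [(393,316),(383,320),(400,313),(423,355)]:print(ray(c,uv,.025))
print(tow(CR,[-150,0,160]),tow(CR,[-145,46,24]))
plan(tow(CR,[-150,0,160])[0],CR[2])
E
```

```text
[ 0.35911067 -0.21159649  0.025     ]
[ 0.34771706 -0.18442128  0.025     ]
[ 0.36763376 -0.23062499  0.025     ]
[ 0.25545011 -0.29352999  0.025     ]
[[ 0.40595354 -0.21540211  0.16      ]] [[ 0.40102444 -0.16939446  0.024     ]]
t 0.2 total units: in tool now [ 14.   -13.01   2.72] after turn [ 10.94 -15.68   2.71] turn [-0.     0.     0.135] gap 0.09185080950599245
```

>>> arm_command --series '[[[0,0,0,0,0,0.068,0.22],[0,0,0,0,0,0.067,0.22],[0.6,-0.87,0.1,0,0,0,0.22],[0.6,-0.87,0.1,0,0,0,0.22],[0.6,-0.87,0.1,0,0,0,0.22],[0.6,-0.87,0.1,0,0,0,0.22],[0.6,-0.87,0.1,0,0,0,0.22],[0.6,-0.87,0.1,0,0,0,0.22],[0.6,-0.87,0.1,0,0,0,0.22],[0.6,-0.87,0.1,0,0,0,0.22]]]'

```text
time_s: 1.03
ee_pos: [0.3235, -0.4111, 0.1984]
eef_rot: [-0.0, 0.994, 0.108, -0.0]
ft_force: [0.2, 0.4, -0.1]
finger_gap: 0.0566
gripper_force: 0.0
```

>>> arm_command --series '[[[0.6,-0.87,0.1,0,0,0,0.22],[0.6,-0.87,0.1,0,0,0,0.22],[0.6,-0.87,0.1,0,0,0,0.22],[0.6,-0.87,0.1,0,0,0,0.22],[0.6,-0.87,0.1,0,0,0,0.22],[0.6,-0.87,0.1,0,0,0,0.22],[0.6,-0.87,0.1,0,0,0,0.22],[0.6,-0.87,0.1,0,0,0,0.22],[0.6,-0.87,0.1,0,0,0,0.22],[0,0,0,0,0,0,0.22]]]'

```text
time_s: 1.87
ee_pos: [0.3956, -0.2335, 0.1802]
eef_rot: [-0.001, 0.994, 0.108, -0.0]
ft_force: [-1.0, -0.3, 0.0]
finger_gap: 0.0557
gripper_force: 0.0
```

```bash
python3 - <<'E'
from geo import *
import cv2
plan(tow(CR,[-150,0,160])[0],CR[2])
c=manip.read_camera("wrist");cv2.imwrite("pics/w1.png",c["color"][:,:,::-1])
L=[(-102,0,31),(45,54,32.5),(45,-54,32.5),(83,52,62),(83,-52,62),(108,0,36),(-121,63,17),(-121,-63,17)]
print(proj(c,tow(CR,L)).round())
E
```

```text
t 1.8667 total units: in tool now [ 0.7  -0.77  1.01] after turn [ 0.7  -0.77  1.01] turn [-0.001  0.     0.001] gap 0.05571908242959441
[[ 304.  162.]
 [ 234.  -27.]
 [ 370.  -27.]
 [ 223. -114.]
 [ 376. -114.]
 [ 301. -130.]
 [ 240.  182.]
 [ 370.  182.]]
```

View pics/w1.png

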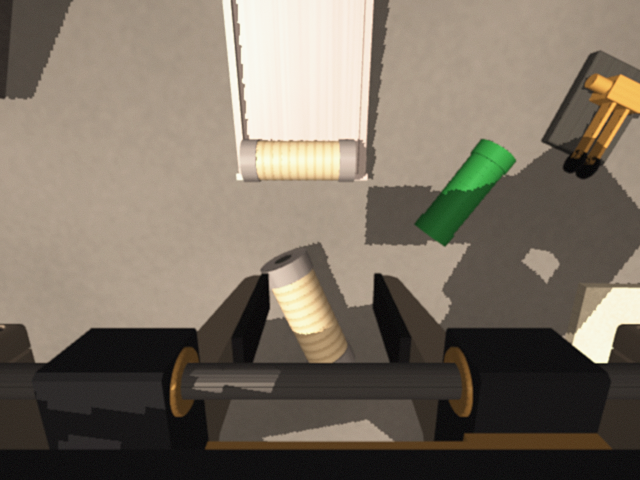

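The wrist view shows the resistor at (299,160), caps 241–357. The lip edge is level at row 179, so the yaw is right. The cradle fit shifts by about 2 mm.

```bash
sed -i 's/^CR=.*;SU/CR=[.5541,-.1815,.215];SU/' geo.py; python3 - <<'E'
from geo import *
plan(tow(CR,[-148,2,26])[0],CR[2])
E
```

```text
t 1.9167 total units: in tool now [ 0.92 -1.01  7.72] after turn [ 0.92 -1.01  7.72] turn [-0.     0.     0.002] gap 0.05612609952946435
```

>>> arm_command --series '[[[0.46,-0.5,0.6,0,0,0.001,0.22],[0.46,-0.51,0.8,0,0,0.001,0.22],[0,0,0.9,0,0,0,0.22],[0,0,0.9,0,0,0,0.22],[0,0,0.9,0,0,0,0.22],[0,0,0.9,0,0,0,0.22],[0,0,0.9,0,0,0,0.22],[0,0,0.9,0,0,0,0.22],[0,0,0.6,0,0,0,0.22],[0,0,0.32,0,0,0,0.22]]]'

```text
time_s: 2.75
ee_pos: [0.408, -0.2129, 0.0248]
eef_rot: [-0.0, 0.994, 0.106, -0.001]
ft_force: [-0.6, 0.5, 0.3]
finger_gap: 0.0564
gripper_force: 0.0
```

>>> arm_command --series '[[[0,0,0,0,0,0,0.22],[0,0,0,0,0,0,0.22]]]'

```text
time_s: 2.92
ee_pos: [0.4089, -0.213, 0.0263]
eef_rot: [-0.0, 0.994, 0.106, -0.0]
ft_force: [0.1, -0.1, 0.0]
finger_gap: 0.0559
gripper_force: 0.0
```

```bash
python3 - <<'E'
from geo import *
import cv2
plan(tow(CR,[-148,2,26])[0],CR[2])
c=manip.read_camera("wrist");cv2.imwrite("pics/w2.png",c["color"][:,:,::-1])
E
```

```text
t 2.9167 total units: in tool now [ 0.03 -0.09  0.02] after turn [ 0.03 -0.09  0.02] turn [-0.     0.    -0.002] gap 0.05587577774122568
```

View pics/w2.png

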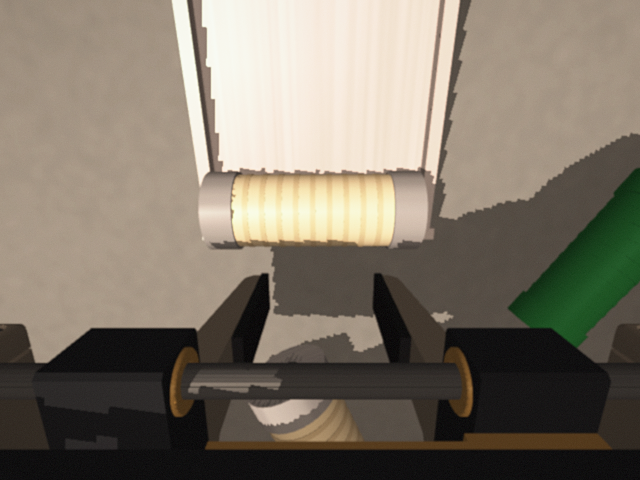

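Fingers straddle symmetrically behind the resistor (centre (316,210), caps 200–430). Now I push slowly.

>>> arm_command --series '[[[0.3,-0.05,0.08,0,0,0,0.22],[0.3,-0.03,0.07,0,0,0,0.22],[0.1,0,0,0,0,0,0.22],[0.1,0,0,0,0,0,0.22],[0.1,0,0,0,0,0,0.22],[0.1,0,-0.01,0,0,0,0.22],[0.15,0,-0.018,0,0,0,0.22],[0.15,0,-0.018,0,0,0,0.22],[0.15,0,-0.018,0,0,0,0.22],[0.15,0,-0.018,0,0,0,0.22]]]'

```text
time_s: 3.8
ee_pos: [0.44, -0.204, 0.0249]
eef_rot: [-0.0, 0.994, 0.106, -0.0]
ft_force: [-2.1, -1.0, 2.4]
finger_gap: 0.0564
gripper_force: 1.7
```

>>> arm_command --series '[[[0.15,0,-0.018,0,0,0,0.22],[0.15,0,-0.018,0,0,0,0.22],[0.15,0,-0.018,0,0,0,0.22],[0.15,0,-0.018,0,0,0,0.22],[0.15,0,-0.018,0,0,0,0.22],[0.15,0,-0.018,0,0,0,0.22],[0.15,0,-0.018,0,0,0,0.22],[0.15,0,-0.018,0,0,0,0.22],[0.15,0,-0.018,0,0,0,0.22],[0.15,0,-0.018,0,0,0,0.22]]]'

```text
time_s: 4.63
ee_pos: [0.4694, -0.1977, 0.0285]
eef_rot: [-0.0, 0.994, 0.106, -0.0]
ft_force: [-3.0, -1.0, 2.7]
finger_gap: 0.0562
gripper_force: 1.8
```

```bash
python3 - <<'E'
from geo import *
import cv2
plan(tow(CR,[33,2,41])[0],CR[2])
c=manip.read_camera("wrist");cv2.imwrite("pics/w3.png",c["color"][:,:,::-1])
E
```

```text
t 4.6333 total units: in tool now [ 5.96 -0.   -0.63] after turn [ 5.96  0.01 -0.63] turn [-0.     0.    -0.002] gap 0.056222216955003304
```

View pics/w3.png

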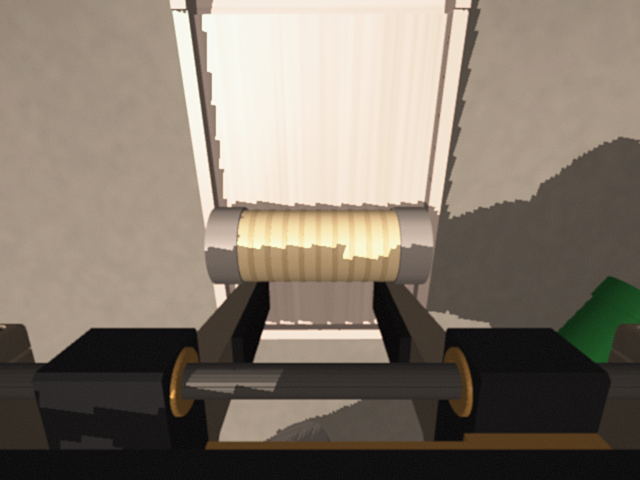

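The resistor is across both fingers, level (centre (320,245)), with about 4 N. I'll keep pushing.

>>> arm_command --series '[[[0.15,0,-0.02,0,0,0,0.22],[0.15,0,-0.02,0,0,0,0.22],[0.15,0,-0.02,0,0,0,0.22],[0.15,0,-0.02,0,0,0,0.22],[0.15,0,-0.02,0,0,0,0.22],[0.15,0,-0.02,0,0,0,0.22],[0.15,0,-0.02,0,0,0,0.22],[0.15,0,-0.02,0,0,0,0.22],[0.15,0,-0.02,0,0,0,0.22],[0.15,0,-0.02,0,0,0,0.22]]]'

```text
time_s: 5.52
ee_pos: [0.4988, -0.1914, 0.0325]
eef_rot: [-0.0, 0.994, 0.106, -0.0]
ft_force: [-3.5, 0.0, 2.6]
finger_gap: 0.0558
gripper_force: 1.8
```

>>> arm_command --series '[[[0.15,0,-0.02,0,0,0,0.22],[0.15,0,-0.02,0,0,0,0.22],[0.15,0,-0.02,0,0,0,0.22],[0.15,0,-0.02,0,0,0,0.22],[0.15,0,-0.02,0,0,0,0.22],[0.15,0,-0.02,0,0,0,0.22],[0.15,0,-0.02,0,0,0,0.22],[0.15,0,-0.02,0,0,0,0.22],[0.15,0,-0.02,0,0,0,0.22],[0.15,0,-0.02,0,0,0,0.22]]]'

```text
time_s: 6.35
ee_pos: [0.5281, -0.185, 0.0365]
eef_rot: [0.0, 0.994, 0.106, 0.0]
ft_force: [-2.8, -0.8, 3.1]
finger_gap: 0.0561
gripper_force: 1.6
```

>>> arm_command --series '[[[0.15,0,-0.02,0,0,0,0.22],[0.15,0,-0.02,0,0,0,0.22],[0.15,0,-0.02,0,0,0,0.22],[0.15,0,-0.02,0,0,0,0.22],[0.15,0,-0.02,0,0,0,0.22],[0.15,0,-0.02,0,0,0,0.22],[0.15,0,-0.02,0,0,0,0.22],[0.15,0,-0.02,0,0,0,0.22],[0.12,0,-0.02,0,0,0,0.22],[0.1,0,-0.02,0,0,0,0.22]]]'

```text
time_s: 7.18
ee_pos: [0.556, -0.179, 0.0404]
eef_rot: [0.0, 0.994, 0.106, 0.0]
ft_force: [-2.7, -0.1, 2.2]
finger_gap: 0.0559
gripper_force: 1.5
```

```bash
python3 - <<'E'
from geo import *
import cv2
plan(tow(CR,[33,2,41])[0],CR[2])
c=manip.read_camera("wrist");cv2.imwrite("pics/w4.png",c["color"][:,:,::-1])
E
```

```text
t 7.1833 total units: in tool now [ 1.53 -0.   -0.03] after turn [ 1.53  0.   -0.03] turn [ 0.    -0.    -0.001] gap 0.0558915608004462
```

View pics/w4.png

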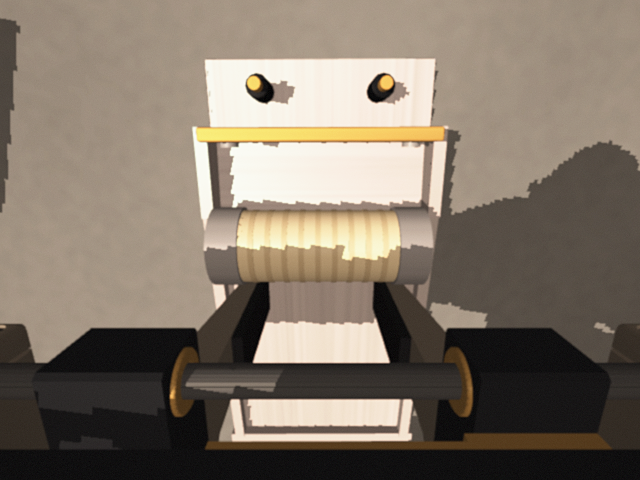

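The resistor sits level just before the crest, with the stop at row 134. I'll take it slowly over the crest.

>>> arm_command --series '[[[0.1,0,-0.01,0,0,0,0.22],[0.1,0,-0.01,0,0,0,0.22],[0.1,0,-0.01,0,0,0,0.22],[0.1,0,-0.01,0,0,0,0.22],[0.1,0,-0.01,0,0,0,0.22],[0.1,0,0,0,0,0,0.22],[0.1,0,0,0,0,0,0.22],[0.1,0,0,0,0,0,0.22],[0.1,0,0,0,0,0,0.22],[0.1,0,0,0,0,0,0.22]]]'

```text
time_s: 8.07
ee_pos: [0.5756, -0.1748, 0.0414]
eef_rot: [0.0, 0.994, 0.106, 0.0]
ft_force: [-0.1, -0.1, 0.3]
finger_gap: 0.0561
gripper_force: 0.0
```

>>> arm_command --series '[[[0.08,0,0,0,0,0,0.22],[0.08,0,0,0,0,0,0.22],[0.08,0,0,0,0,0,0.22],[0.08,0,0,0,0,0,0.22],[0.08,0,0,0,0,0,0.22],[0,0,0,0,0,0,0.22]]]'

```text
time_s: 8.57
ee_pos: [0.5833, -0.1732, 0.0415]
eef_rot: [0.0, 0.994, 0.106, 0.0]
ft_force: [0.1, 0.2, -0.2]
finger_gap: 0.0564
gripper_force: 0.0
```

```bash
python3 - <<'E'
from geo import *
import cv2
plan(tow(CR,[33,2,41])[0],CR[2])
c=manip.read_camera("wrist");cv2.imwrite("pics/w5.png",c["color"][:,:,::-1])
E
```

```text
t 8.5667 total units: in tool now [ 0.14 -0.    0.02] after turn [ 0.14 -0.    0.02] turn [ 0.    -0.    -0.001] gap 0.056383647367197795
```

View pics/w5.png

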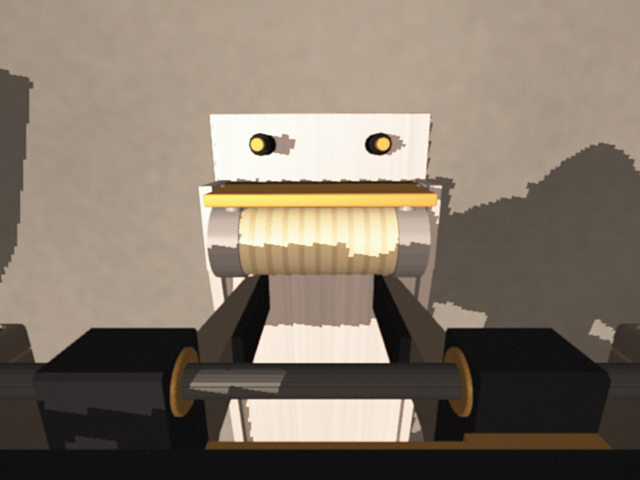

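Seated: the resistor is against the stop at row ~200, level, and the fingers carry no force. I'll back off and lift.

>>> arm_command --series '[[[-0.3,0,0,0,0,0,0.22],[-0.5,0,0,0,0,0,0.22],[-0.5,0,-0.3,0,0,0,0.22],[0,0,-0.9,0,0,0,0.22],[0,0,-0.9,0,0,0,0.22],[0,0,-0.9,0,0,0,0.22],[0,0,-0.9,0,0,0,-1],[0,0,-0.9,0,0,0,-1],[0,0,-0.9,0,0,0,-1],[0,0,0,0,0,0,-1]]]'

```text
time_s: 9.45
ee_pos: [0.5584, -0.1796, 0.1592]
eef_rot: [0.001, 0.994, 0.106, 0.002]
ft_force: [0.1, -0.1, 0.6]
finger_gap: 0.0313
gripper_force: 0.0
```

```bash
python3 - <<'E'
from geo import *
print(tow(SU,[-125,0,150]))
plan(tow(SU,[-125,0,150])[0],SU[2])
E
```

```text
[[0.42779489 0.16538064 0.15      ]]
t 9.45 total units: in tool now [ -2.75 -18.24   0.4 ] after turn [ -8.18 -16.53   0.46] turn [ 0.001 -0.003  0.197] gap 0.031288279525484027
```

>>> arm_command --series '[[[0,0,0,0,0,0.066,-1],[0,0,0,0,0,0.066,-1],[0,0,0,0,0,0.065,-1],[-0.45,-0.92,0,0,0,0,-1],[-0.45,-0.92,0,0,0,0,-1],[-0.45,-0.92,0,0,0,0,-1],[-0.45,-0.92,0,0,0,0,-1],[-0.45,-0.92,0,0,0,0,-1],[-0.45,-0.92,0,0,0,0,-1],[-0.45,-0.92,0,0,0,0,-1]]]'

```text
time_s: 10.28
ee_pos: [0.5056, -0.0438, 0.1548]
eef_rot: [-0.0, 0.999, -0.049, -0.001]
ft_force: [-0.5, -0.2, -0.4]
finger_gap: 0.0001
gripper_force: 0.0
```

>>> arm_command --series '[[[-0.45,-0.92,0,0,0,0,-1],[-0.45,-0.92,0,0,0,0,-1],[-0.45,-0.92,0,0,0,0,-1],[-0.45,-0.92,0,0,0,0,-1],[-0.45,-0.92,0,0,0,0,-1],[-0.45,-0.92,0,0,0,0,-1],[-0.45,-0.92,0,0,0,0,-1],[-0.45,-0.92,0,0,0,0,-1],[-0.45,-0.92,0,0,0,0,-1],[-0.45,-0.92,0,0,0,0,-1]]]'

```text
time_s: 11.12
ee_pos: [0.434, 0.1476, 0.1549]
eef_rot: [0.0, 0.999, -0.049, -0.0]
ft_force: [0.1, -0.1, 0.7]
finger_gap: 0.0007
gripper_force: 0.0
```

>>> arm_command --series '[[[0,-0.4,0.2,0,0,0,-1],[0,0,0,0,0,0,-1],[0,0,0,0,0,0,-1]]]'

```text
time_s: 11.37
ee_pos: [0.4359, 0.1549, 0.1509]
eef_rot: [0.0, 0.999, -0.048, -0.0]
ft_force: [0.8, 0.2, 0.8]
finger_gap: 0.0005
gripper_force: 0.0
```

```bash
python3 - <<'E'
from geo import *
import cv2
plan(tow(SU,[-118,0,97])[0],SU[2])
c=manip.read_camera("wrist");cv2.imwrite("pics/w6.png",c["color"][:,:,::-1])
print(proj(c,tow(SU,[(-83,0,105),(-50,0,82.5),(0,80,115),(0,-80,115),(-100,-80,50)])).round())
E
```

```text
t 11.3667 total units: in tool now [-0.1  -0.48  2.69] after turn [-0.1  -0.48  2.69] turn [0.    0.    0.001] gap 0.0005309709568871245
[[307. 216.]
 [308. 162.]
 [160.  71.]
 [450.  72.]
 [408. 223.]]
```

View pics/w6.png

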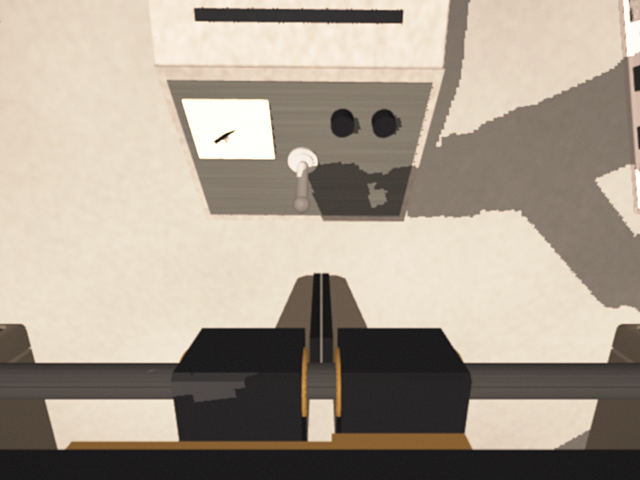

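The wrist view shows the toggle tip at (302,203) and pivot at (302,160). The supply is about 3.5 mm further in x and y than fitted. I'll correct for that, descend in front of it, then push.

>>> arm_command --series '[[[0,-0.33,0.2,0,0,0,-1],[0,-0.32,0.5,0,0,0,-1],[0,0,0.7,0,0,0,-1],[0,0,0.7,0,0,0,-1],[0,0,0.5,0,0,0,-1],[0.1,0,0.09,0,0,0,-1],[0.3,0,0,0,0,0,-1],[0.3,0,0,0,0,0,-1],[0.15,0,0,0,0,0,-1],[0.15,0,0,0,0,0,-1]]]'

```text
time_s: 12.25
ee_pos: [0.4587, 0.1665, 0.0982]
eef_rot: [-0.0, 0.999, -0.049, 0.001]
ft_force: [0.1, 0.7, 0.1]
finger_gap: 0.0004
gripper_force: 0.0
```

>>> arm_command --series '[[[0.15,0,0,0,0,0,-1],[0.15,0,0,0,0,0,-1],[0.15,0,0,0,0,0,-1],[0.15,0,0,0,0,0,-1],[0.1,0,0,0,0,0,-1],[0.1,0,0,0,0,0,-1],[0.1,0,0,0,0,0,-1],[0.1,0,0,0,0,0,-1],[0.1,0,0,0,0,0,-1]]]'

```text
time_s: 13.0
ee_pos: [0.4797, 0.1643, 0.0979]
eef_rot: [-0.0, 0.999, -0.048, 0.0]
ft_force: [-1.6, 0.9, 0.6]
finger_gap: 0.0004
gripper_force: 0.8
```

>>> arm_command --series '[[[0.1,0,0,0,0,0,-1],[0.1,0,0,0,0,0,-1]]]'

```text
time_s: 13.17
ee_pos: [0.483, 0.1638, 0.0976]
eef_rot: [0.0, 0.999, -0.049, -0.001]
ft_force: [-9.1, 1.3, 7.3]
finger_gap: 0.0004
gripper_force: 4.8
```

```bash
sed -i 's/SU=.*/SU=[.5557,.1567,-.0976]/' geo.py; python3 - <<'E'
from geo import *
plan(tow(SU,[-70,0,97])[0],SU[2])
E
```

```text
t 13.1667 total units: in tool now [0.15 0.   0.03] after turn [0.15 0.   0.03] turn [0.    0.001 0.   ] gap 0.0003971303321809246
```

Force jumped to 9 N, so the toggle has reached its end stop. I'll back off, lift and check both.

>>> arm_command --series '[[[-0.3,0,0,0,0,0,-1],[-0.7,0,0,0,0,0,-1],[-0.8,0,0,0,0,0,-1],[-0.5,0,-0.5,0,0,0,-1],[0,0,-0.9,0,0,0,-1],[0,0,-0.9,0,0,0,-1],[0,0,-0.5,0,0,0,-1],[0,0,0,0,0,0,-1],[0,0,0,0,0,0,-1]]]'

```text
time_s: 13.92
ee_pos: [0.438, 0.1685, 0.1538]
eef_rot: [-0.0, 0.999, -0.048, 0.001]
ft_force: [-0.9, -0.4, -0.5]
finger_gap: 0.0004
gripper_force: 0.0
```

```bash
python3 - <<'E'
from geo import *
import cv2
a=manip.read_camera("wrist")["color"][20:260,140:460];b=manip.read_camera("scene")["color"][180:300,200:360];t=manip.read_camera("top")["color"][190:310,330:430]
f=lambda i,h:cv2.resize(i,(round(i.shape[1]*h/i.shape[0]),h),interpolation=cv2.INTER_CUBIC)
top=np.hstack([f(a,300),f(b,300)]);m=np.hstack([f(t,300),np.zeros((300,550,3),np.uint8)])
cv2.imwrite("pics/end.png",np.vstack([top,np.hstack([m,np.zeros((300,max(0,top.shape[1]-m.shape[1]),3),np.uint8)])[:,:top.shape[1]]])[:,:,::-1]);print(top.shape,manip.read_state()["ft_force"])
E
```

```text
(300, 800, 3) [0.26446467 0.82598708 0.12268819]
```

View pics/end.png

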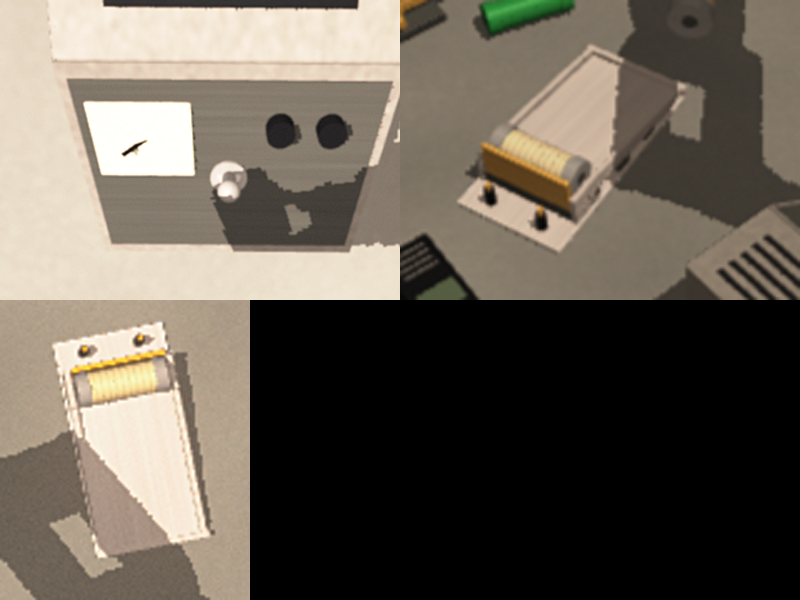

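The toggle stands up (tip at (228,190), right over its pivot at (228,172)). The resistor lies level against the stop in both the scene and top views, and the arm is clear. Handing in.

```bash
python3 -c "
from cell import manip
print(manip.finish_job())"
```

```text
the job is handed in; nothing more can be done
None
```

The job is handed in at about 14 s of the 48 s: the resistor lies level in the seat against the stop and the toggle is pushed up to its end stop. The hand-in gave no verdict, and I didn't measure the bystanders' positions at the end.

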